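Key the lid of the airtight caddy and press it home

ROBOT

A 6-joint arm with a two-finger parallel gripper is mounted at the origin on a cart in front of the work surface, level with it; the furniture and walls round the work are solid. World frame = base frame: x ahead of the robot, y to its left, z up, the work surface at z = 0. Lengths are in mm, angles in rad, forces in N, time in s.
With the tool pointing down it reaches from about 350 to 975 mm from the base axis. Payload 7.1 kg.
Tool frame: the origin (TCP) lies at the very end of the fingers, on their centre line; the grasp point (between the pads) lies 19 mm behind it; y points along the fingers, z is the direction in which the jaws open and shut, and the axes are right-handed (so a half turn about y gives the same grasp; the last joint's range is limited). The gripper opens to 88 mm and grips with 3 to 60 N. Pads are 20 mm wide; open, the fingers measure 115 mm over their backs; the gripper's body (75 mm by 178 mm) begins 61 mm behind the grasp point.
Start: joints at [1.164, 0.423, 1.63, -0, 1.089, -0.019], TCP at [236.313, 578.585, 222.675] pointing down, gripper open.
Joint ranges: [-3, 3], [-0.9, 2.11], [0.09, 2.58], [-1.31, 4.45], [0.11, 2.69], [-2.54, 2.54]. Speed limits (rad/s): [2.39, 2.39, 3.01, 3.14, 3.14, 3.14].

INTERFACE

Orientations are given as a rotation vector (axis times angle).
In Python, from workcell import ctrl gives the robot as it stands.
- The arm moves only by the shell command python3 -m jog 'ROWS'. ROWS is JSON, a list of rows, each a list of 3 entries, a list of its own where there are three numbers: the opening, from 0 (shut) to 1 (fully open), then the shift along the tool's x, y, z in cm, then the turn, a rotation vector about the tool's x, y, z in rad. In form: [[claw, [dx, dy, dz], [wx, wy, wz]], ...]. A call has 1 to 8 rows; each row is the pose to reach, as a shift and turn from the pose commanded when the call began, along the tool's axes at that moment; what a row does not reach only later rows make up. A row lasts 1/10 s, in which the tool goes at most 50 mm and 8.59 degrees, less where a joint would pass 70% of its speed; a pose out of reach is approached as far as the arm can. A call with a gripper value outside its range is refused whole. The fingers move at their own pace and stop on an object; the grip force is fixed at half the most. Time passes only in rows, so rows that repeat a pose let the fingers close. It gives the time, the measured TCP pose, the force and the opening at its end, in the units of the state.
- ctrl.get_obs(): the state, without advancing time (a new reading comes with each control period).
- ctrl.get_image(name): name is "scene" or "top"; returns a dict with "color" (384x512x3 uint8, red, green, blue), "z_map" (384x512 float32, mm along the optical axis (not along the pixel's ray), 0 where there is no reading), "fx", "fy", "cx", "cy" (pixels), "dist_coeffs" ([k1, k2, p1, p2, k3] as OpenCV has them; the pictures are not rectified), "pose" (4x4, takes a point from camera to world coordinates). Camera axes: x right, y down, z forward; pixel columns grow to the right and rows downward; lengths in mm; the calibration is good to about 2 mm. A picture is of the moment at which its call begins.
- ctrl.close_job(): hands the job in, once; it reports no verdict.
The state is a dict: "t": time; "qpos": joint angles; "qvel": joint speeds; "joint_torque": joint torques, N m; "ee_pos": TCP position; "orientation": TCP orientation; "ft_force": force on the tool from outside, world axes, zero at the start; "moment": the same for the moment, N m; "width": finger opening in mm.
Only numpy, scipy, OpenCV 4.12 (cv2) and the standard library are available. Lean on these libraries where they do the work, as an engineer would, in place of code of your own. Each camera call takes 0.05 s, during which the arm holds its last target.

TASK

The wooden lid of the round white caddy sits high because its rim notch is out of line with the steel key that stands at the caddy's rim. With the fingertips, push the lid's steel stud round until the notch is over the key, then press the lid down fully home on the caddy and let go; do not lift the lid, and leave the other things on the worktop where they stand.

Things in the scene. Friction and masses are not known exactly. Their poses are not given: they have to be found in the camera images.
- caddy: round white ceramic caddy, fixed to the worktop: 100 mm dia (106 at the foot), rim 60 mm above the worktop. Origin: centre of its underside; z up. A steel key (blade 8 mm wide across, 20 mm long radially, from 52 to 72 mm from the axis) stands on the side of the caddy's own -x and rises 9 mm above the rim.
- key (a point): point on the middle line of the key's top: on the caddy's -x side, 59.5 mm from its axis, 69 mm above the worktop
- lid: loose wooden lid, about 0.25 kg: a disc 120 mm dia, 7 mm thick, over a plug (80 mm dia, 30 mm deep) that turns easily either way on a hidden spindle in the caddy's middle (1.2 mm play). Origin: centre of the disc's underside, z up. Starts raised, underside 11 mm above the rim, 2 mm above the key's top, with the notch 0.7 rad or more from the key, either way.
- seal (a joint): stiff sliding seal hidden in the caddy that carries the lid: 0 raised, 0.011 (m) with the lid home. Pressing it takes about 6 N and it stays as far down as pushed. With the notch off the key the lid stops on the key after 2 mm; over the key it goes down 11 mm to a hard stop on the rim.
- notch (a point): middle of the notch in the lid's rim, 59.5 mm from the lid's axis on the lid's own -x side, at half the disc's thickness. The notch is open to the rim, 11 mm deep radially, 14 mm wide at its inner end and 18 mm at the rim. Lid and caddy have the same yaw when the notch is over the key; about 3 mm of sideways error at the rim is free.
- stud (a point): centre of the top of the steel finger stud: an upright cylinder 14 mm dia, 13 mm tall on the lid's upper face, 42 mm from the lid's axis on the lid's own +x side (opposite the notch). Pushed sideways (1 N) it turns the lid. The upper face is flat and bare elsewhere: press at its middle.
- nutmeg_jar: bystander, loose: spice jar with a dark cap, 44 dia x 105 mm, standing about 13 cm from the caddy. Origin: centre of its underside
- salt_shaker: bystander, loose: glass salt shaker with a metal top, 44 dia x 90 mm, standing about 13 cm from the caddy. Origin: centre of its underside
- olive_jar: bystander, loose: glass jar with a grey lid, 63 dia x 110 mm, at the left. Origin: centre of its underside
- jigger: bystander, loose: two-ended metal bar measure, 43 dia x 78 mm, at the right. Origin: centre of its underside
- bitters_1: bystander, loose: small brown dropper bottle, 33 dia x 102 mm, at the right. Origin: centre of its underside
- bar_spoon: bystander, loose: spoon lying flat, 134 x 29 x 12 mm, at the right. Origin: centre of its underside

How it is judged:
By the outcome, as a careful person would: the job done as asked, in the order asked, and still so for the second after the job is handed in, with the robot touching nothing.
It also fails if it takes over 48 s, if anything falls off the work surface, if the arm or the gripper's body presses on something with over 40 N, if the wrist force passes 120 N, or if a joint passes its speed limit or range.

## Working session

There is one attempt and no reset: what is moved stays moved. The work goes in short steps, Python scripts to look and compute and a shell command to move; the robot and the scene stay as the last step left them, time stands still between calls to the robot, and variables do not carry over. Pictures are saved under pics/ and viewed, and the job is handed in when it is done.

```bash
mkdir -p pics; ls; cat > h.py <<'E'
import numpy as np,cv2
from workcell import ctrl
from scipy.spatial.transform import Rotation as R
def ray(im,u,v):
    K=np.array([[im['fx'],0,im['cx']],[0,im['fy'],im['cy']],[0,0,1]],float)
    p=cv2.undistortPoints(np.array([[[u,v]]],float),K,np.array(im['dist_coeffs'],float))[0,0]
    T=np.array(im['pose']);d=T[:3,:3]@np.array([p[0],p[1],1]);return T[:3,3],d
def onplane(im,u,v,z):
    o,d=ray(im,u,v);return o+d*(z-o[2])/d[2]
def cloud(im):
    K=np.array([[im['fx'],0,im['cx']],[0,im['fy'],im['cy']],[0,0,1]],float)
    h,w=im['z_map'].shape
    g=np.stack(np.meshgrid(np.arange(w),np.arange(h)),-1).reshape(-1,1,2).astype(float)
    p=cv2.undistortPoints(g,K,np.array(im['dist_coeffs'],float)).reshape(h,w,2)
    z=im['z_map'];P=np.dstack([p[...,0]*z,p[...,1]*z,z]);T=np.array(im['pose'])
    W=P@T[:3,:3].T+T[:3,3];W[z==0]=np.nan;return W
E
python3 - <<'E'
from h import *
for n in('scene','top'):
    im=ctrl.get_image(n);cv2.imwrite(f'pics/{n}0.png',im['color'][...,::-1]);np.save(f'{n}0.npy',im,allow_pickle=True)
    print(n,im['fx'],im['cx'],np.round(im['pose'],3).tolist())
o=ctrl.get_obs();print(o)
print(R.from_rotvec(o['orientation']).as_matrix().round(3))
E
```

```text
pics
scene 469.95073618145875 264.8148914911543 [[-0.784, -0.313, 0.536, -167.271], [-0.621, 0.395, -0.678, 991.06], [0.0, -0.864, -0.504, 772.734], [0.0, 0.0, 0.0, 1.0]]
top 425.88902543650363 256.458905046158 [[-0.006, -0.988, 0.154, 358.94], [-1.0, 0.003, -0.016, 113.084], [0.016, -0.154, -0.988, 1272.892], [0.0, 0.0, 0.0, 1.0]]
{'t': 0.1, 'qpos': array([ 1.16402699e+00,  4.23735015e-01,  1.63058926e+00,  8.74096589e-06,
        1.08861579e+00, -1.89920515e-02]), 'qvel': array([ 8.11521231e-06, -1.24066024e-03, -1.96353312e-03, -4.15232284e-04,
       -9.53444728e-04,  2.52933540e-04]), 'joint_torque': array([ 1.61951548e-04, -5.45609665e+01, -2.74322838e+01,  6.45243097e-02,
        1.87959289e-02, -3.80463644e-05]), 'ee_pos': array([236.1061522 , 578.15356425, 222.00735175]), 'orientation': array([-1.55062244,  0.30450309, -0.30404159]), 'ft_force': array([ 0.69774312, -0.32837929,  0.63579043]), 'moment': array([ 0.00871628,  0.00298775, -0.04955256]), 'width': 88.33868667192453}
[[ 0.926 -0.001  0.378]
 [-0.378 -0.001  0.926]
 [-0.    -1.    -0.001]]
```

View pics/scene0.png

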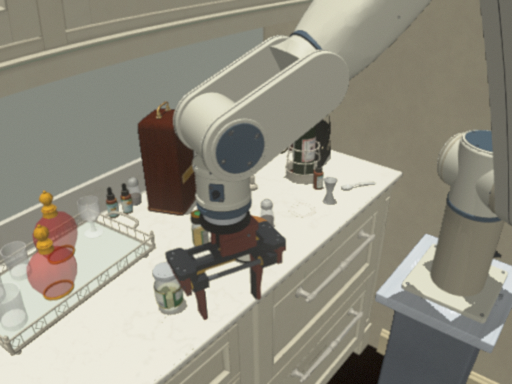

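View pics/top0.png

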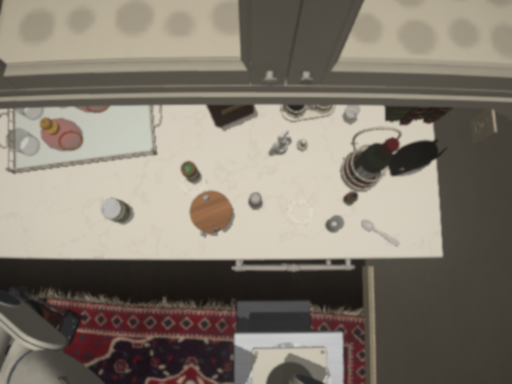

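```bash
python3 - <<'E'
from h import *
im=np.load('top0.npy',allow_pickle=True).item()
c=im['color'][150:260,90:300,::-1]
cv2.imwrite('pics/topcrop.png',cv2.resize(c,None,fx=3.8,fy=3.8,interpolation=cv2.INTER_CUBIC))
c=im['color'][180:245,175:270,::-1]
cv2.imwrite('pics/topcrop2.png',cv2.resize(c,None,fx=8,fy=8,interpolation=cv2.INTER_CUBIC))
W=cloud(im);print(np.round(W[180:244:6,185:240:6,2]))
E
```

```text
[[ 5. 42. 13. -1.  1. -4.  3. -2.  3. -0.]
 [ 4.  3.  2. -2.  3. -0. -2. -3. -3.  2.]
 [ 1.  1. -0. 82. 75. 80. -0.  2.  4.  0.]
 [-2.  2. 75. 80. 78. 80. 83. 77. -3. -4.]
 [ 1. 83. 73. 80. 79. 81. 79. 77. -0.  3.]
 [ 4. 76. 81. 77. 73. 79. 81. 76. -1.  1.]
 [ 1. 78. 77. 77. 78. 74. 77. 81.  2.  3.]
 [ 1. -2. 79. 76. 72. 84. 79. 75. nan  2.]
 [-3. -0. -2. 77. 81. 61. 77.  3.  1. -5.]
 [ 5.  5. -5. 47. -2.  1.  2.  1. -3. -1.]
 [-2. -4. nan  5.  2.  0.  3. -2. -3. -2.]]
```

View pics/topcrop2.png

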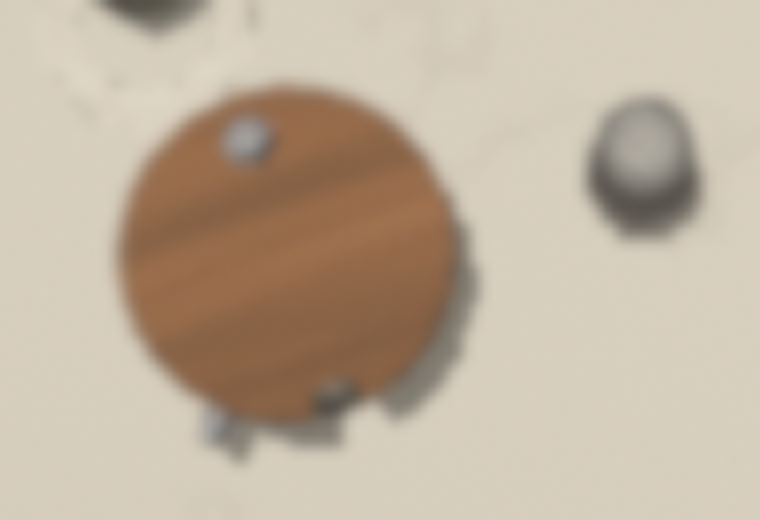

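```bash
cat > meas.py <<'E'
from h import *
def meas(im,ztop,box=(175,245,180,250)):
    x0,x1,y0,y1=box
    c=cv2.resize(im['color'][y0:y1,x0:x1],None,fx=8,fy=8,interpolation=cv2.INTER_CUBIC)
    hsv=cv2.cvtColor(c,cv2.COLOR_RGB2HSV)
    wood=cv2.inRange(hsv,(0,90,40),(20,255,255))
    wood=cv2.morphologyEx(wood,cv2.MORPH_OPEN,np.ones((9,9)))
    cn=max(cv2.findContours(wood,0,1)[0],key=cv2.contourArea)
    px=lambda p:((p[0]+.5)/8-.5+x0,(p[1]+.5)/8-.5+y0)
    hull=cv2.convexHull(cn)
    W=np.array([onplane(im,*px(p[0]),ztop)[:2] for p in hull],np.float32)
    # robust circle fit
    from scipy.optimize import least_squares
    s=least_squares(lambda q:np.hypot(W[:,0]-q[0],W[:,1]-q[1])-60,W.mean(0),loss='soft_l1').x
    print('lid centre',s.round(1),'resid',np.std(np.hypot(*(W-s).T)-60).round(2))
    m=np.zeros_like(wood);cv2.drawContours(m,[hull],-1,255,-1)
    inner=cv2.erode(m,np.ones((5,5)))
    grey=cv2.inRange(hsv,(0,0,0),(179,75,255))&inner
    out=[]
    for b in cv2.findContours(grey,0,1)[0]:
        if cv2.contourArea(b)<150: continue
        (u,v),r=cv2.minEnclosingCircle(b);M=cv2.moments(b);u=M['m10']/M['m00'];v=M['m01']/M['m00']
        p=px((u,v));w=onplane(im,*p,ztop+10)[:2];w0=onplane(im,*p,ztop-3)[:2]
        d=w-s;d0=w0-s
        print('blob px',np.round(p,1),'area',cv2.contourArea(b),'r/ang as stud',np.hypot(*d).round(1),np.arctan2(d[1],d[0]).round(3),'as notch',np.hypot(*d0).round(1),np.arctan2(d0[1],d0[0]).round(3),w.round(1))
    return s
E
python3 - <<'E'
from meas import *
im=np.load('top0.npy',allow_pickle=True).item()
s=meas(im,78)
for p in((202.4,233.4),(203,234),(204.8,236)):
    w=onplane(im,*p,69)[:2];d=w-s;print(p,w,np.hypot(*d),np.arctan2(d[1],d[0]))
for n,p,z in(('salt',(255.5,198.5),90),('nutmeg',(188.5,167),105)): print(n,onplane(im,*p,z))
E
```

```text
lid centre [496.9 223.3] resid 0.75
blob px [216.5 229. ] area 626.5 r/ang as stud 52.6 -2.792 as notch 51.4 -2.804 [447.4 205.3]
blob px [205.4 197. ] area 1919.5 r/ang as stud 42.7 0.326 as notch 45.0 0.341 [537.3 237. ]
(202.4, 233.4) [436.34588804 246.45208495] 64.77910332106126 2.7763579653798183
(203, 234) [434.64809336 244.73622672] 65.78915973628726 2.809942438864059
(204.8, 236) [428.9941925  239.58828313] 69.78196376365305 2.9062240561832806
salt [532.36265425  96.20468559  90.        ]
nutmeg [620.19384594 284.04732159 105.        ]
```

View pics/topcrop.png

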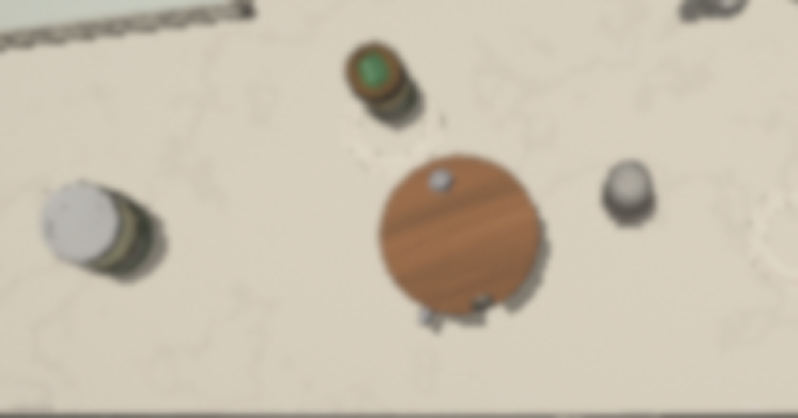

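```bash
python3 -m jog '[[0.34,[5,0,-2.5],[0,-0.05,0]],[0.34,[10,0,-5],[0,-0.1,0]],[0.34,[15,0,-7.5],[0,-0.15,0]],[0.34,[20,0,-10],[0,-0.2,0]],[0.34,[25,0,-12.5],[0,-0.25,0]],[0.34,[30,0,-15],[0,-0.3,0]],[0.34,[35,0,-17.5],[0,-0.35,0]],[0.34,[39,0,-19.5],[0,-0.387,0]]]'
python3 - <<'E'
from h import *
im=np.load('top0.npy',allow_pickle=True).item()
c=im['color'][222:245,192:226,::-1]
cv2.imwrite('pics/key.png',cv2.resize(c,None,fx=20,fy=20,interpolation=cv2.INTER_NEAREST))
o=ctrl.get_obs();M=R.from_rotvec(o['orientation']).as_matrix();print(M.round(3))
print(o['ee_pos'],M.T@(np.array([538,237,150])-o['ee_pos'])/10,o['width'],o['ft_force'])
E
```

```text
t: 0.9
ee_pos: [500.7, 275.9, 222.5]
orientation: [-1.571, -0.001, 0.001]
ft_force: [-0.3, 1.2, -0.1]
width: 30.5
[[ 1.    -0.    -0.001]
 [ 0.001 -0.     1.   ]
 [-0.    -1.    -0.   ]]
[500.73217652 275.8859512  222.49898825] [ 3.72470589  7.24905868 -3.89214926] 30.501089027186698 [-0.2870816   1.21874024 -0.10771855]
```

View pics/key.png

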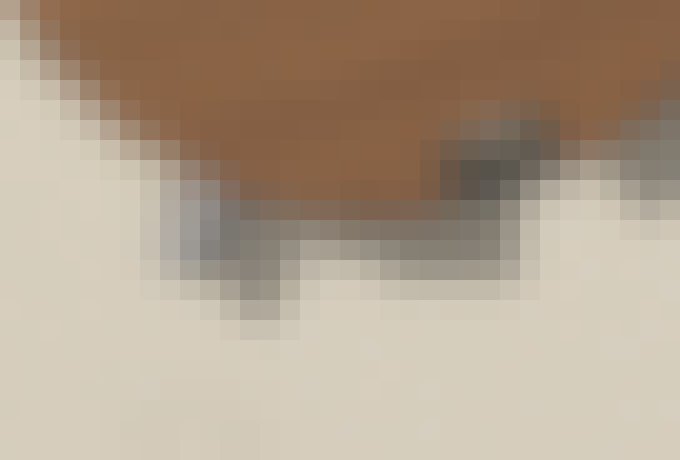

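```bash
python3 -m jog '[[0.34,[3.7,2,-3.9],[0,0,0]],[0.34,[3.7,6,-3.9],[0,0,0]],[0.34,[3.7,7.2,-3.9],[0,0,0]],[0.34,[3.7,7.2,-3.9],[0,0,0]]]'
python3 - <<'E'
from h import *
im=np.load('top0.npy',allow_pickle=True).item()
for p in((201.3,232.8),(202,233)):
    w=onplane(im,*p,69)[:2];d=w-[496.9,223.3];print(p,w,np.hypot(*d),np.arctan2(d[1],d[0]))
im=ctrl.get_image('scene')
cv2.imwrite('pics/scene1.png',cv2.resize(im['color'][150:300,150:350,::-1],None,fx=4,fy=4,interpolation=cv2.INTER_CUBIC))
o=ctrl.get_obs();print(o['ee_pos'])
E
```

```text
t: 1.3
ee_pos: [534.8, 238.0, 148.5]
orientation: [-1.573, 0.005, 0.003]
ft_force: [-0.6, -0.4, 0.9]
width: 29.9
(201.3, 232.8) [438.04715207 249.58442598] 64.45563403113123 2.7215592238995248
(202, 233) [437.47808138 247.5964704 ] 64.1972186786703 2.7534540977099056
[535.77030556 239.03844604 150.16639094]
```

View pics/scene1.png

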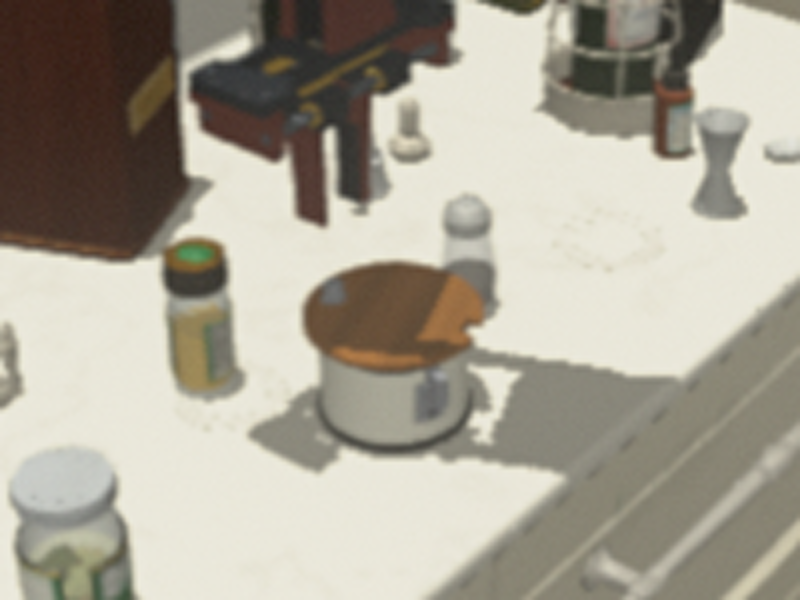

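```bash
python3 - <<'E'
from h import *
im=ctrl.get_image('scene')
c=im['color'][232:262,235:275,::-1]
cv2.imwrite('pics/key2.png',cv2.resize(c,None,fx=18,fy=18,interpolation=cv2.INTER_NEAREST))
W=cloud(im)
np.set_printoptions(linewidth=200)
d=W[240:258,250:266,:2]-[496.9,223.3]
print(np.round(W[240:258,250:266,2]));print(np.round(np.hypot(d[...,0],d[...,1])));print(np.round(np.arctan2(d[...,1],d[...,0]),2))
E
```

```text
[[77. 80. 78. 80. 78. 76. 76. 75. 76. 77. 74. 62. 61. 59. 55. 53.]
 [76. 76. 78. 74. 76. 74. 74. 75. 70. 61. 59. 59. 56. 55. 51. 50.]
 [72. 72. 73. 74. 62. 59. 65. 70. 69. 72. 60. 56. 52. 53. 48. 47.]
 [63. 62. 63. 59. 62. 60. 64. 67. 70. 71. 71. 52. 49. 47. 45. 39.]
 [61. 59. 61. 60. 58. 57. 62. 65. 67. 70. 72. 69. 47. 48. 41. 40.]
 [58. 57. 58. 54. 53. 54. 59. 64. 69. 68. 68. 69. 46. 41. 38. 36.]
 [55. 53. 52. 50. 56. 53. 57. 56. 65. 65. 65. 63. 42. 39. 35. 30.]
 [51. 53. 50. 52. 53. 52. 50. 57. 59. 61. 61. 62. 37. 35. 34. 30.]
 [48. 48. 46. 50. 48. 46. 52. 52. 57. 58. 59. 57. 36. 32. 31. 28.]
 [41. 43. 43. 45. 45. 43. 43. 49. 53. 54. 56. 53. 31. 29. 26. 25.]
 [40. 41. 41. 41. 43. 41. 40. 47. 51. 50. 52. 53. 26. 28. 24. 19.]
 [38. 39. 37. 34. 38. 39. 37. 39. 50. 48. 52. 50. 25. 21. 18. 15.]
 [35. 33. 33. 35. 38. 34. 35. 34. 31. 47. 30. 24. 19. 18. 16. 13.]
 [32. 31. 30. 31. 34. 32. 33. 30. 31. 31. 26. 21. 18. 17. 13.  9.]
 [28. 29. 29. 26. 29. 29. 28. 24. 31. 22. 19. 19. 16. 15.  9.  8.]
 [24. 27. 24. 24. 25. 24. 24. 19. 17. 17. 19. 14. 13. 10.  6.  7.]
 [21. 22. 20. 22. 19. 21. 19
[... 2396 characters left out ...]
-2.86]
 [ 2.38  2.42  2.49  2.57  2.58  2.62  2.68  2.7   2.65  2.7   2.7   2.75  3.12 -3.03 -2.94 -2.84]
 [ 2.37  2.44  2.49  2.53  2.56  2.63  2.67  2.73  2.8   2.68  2.9   3.05 -3.1  -3.03 -2.96 -2.86]
 [ 2.37  2.43  2.49  2.53  2.56  2.62  2.66  2.73  2.77  2.81  2.91  3.04 -3.14 -3.09 -2.96 -2.84]
 [ 2.37  2.42  2.48  2.55  2.57  2.62  2.67  2.77  2.73  2.88  2.97  3.02  3.11 -3.12 -2.94 -2.89]
 [ 2.37  2.42  2.48  2.53  2.57  2.63  2.69  2.78  2.87  2.92  2.92  3.04  3.11 -3.09 -2.96 -2.95]
 [ 2.37  2.42  2.49  2.53  2.6   2.64  2.7   2.78  2.8   2.92  2.94  3.07  3.11 -3.07 -3.07 -2.94]
 [ 2.37  2.42  2.47  2.53  2.57  2.65  2.73  2.78  2.85  2.89  2.92  3.01  3.14 -3.14 -3.07 -2.95]]
```

View pics/key2.png

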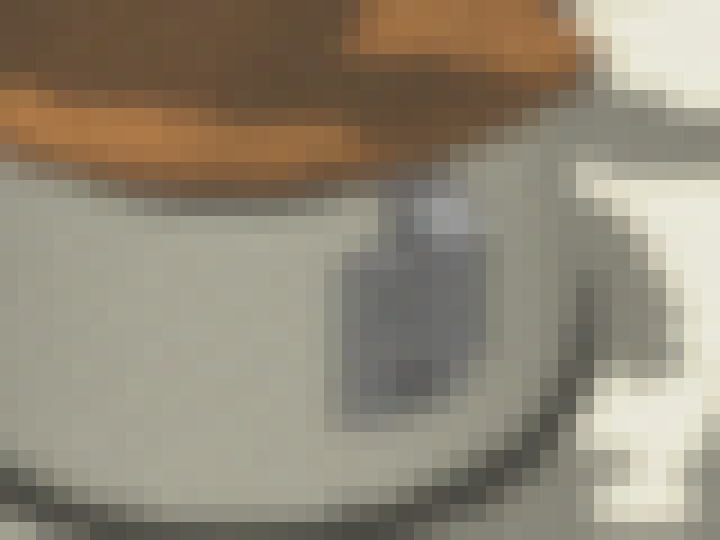

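```bash
python3 -m jog '[[0.34,[0,2,0],[0,0,0]],[0.34,[0,4,0],[0,0,0]],[0.34,[0,5.5,0],[0,0,0]],[0.34,[0,6.2,0],[0,0,0]],[0.34,[0,6.6,0],[0,0,0]],[0.34,[0,6.6,0],[0,0,0]]]'
python3 - <<'E'
from h import *
im=ctrl.get_image('scene')
cv2.imwrite('pics/scene2.png',cv2.resize(im['color'][170:270,190:310,::-1],None,fx=6,fy=6,interpolation=cv2.INTER_CUBIC))
o=ctrl.get_obs();print(o['ee_pos'])
E
```

```text
t: 2.0
ee_pos: [536.9, 239.0, 84.9]
orientation: [-1.571, 0.0, -0.0]
ft_force: [-0.6, -0.5, 0.6]
width: 29.7
[537.1490978  238.97577103  85.20871675]
```

View pics/scene2.png

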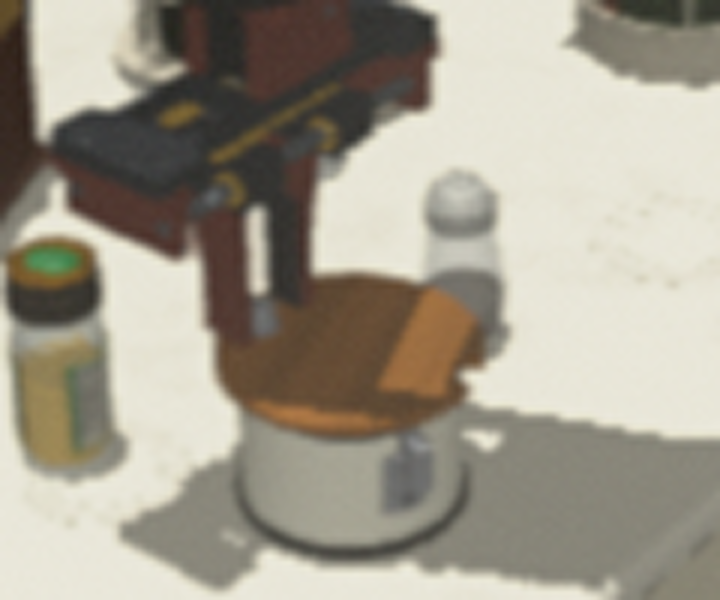

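```bash
python3 -m jog '[[0.34,[0.1,0.15,-0.5],[0,0,0]],[0.34,[0.1,0.15,-1],[0,0,0]],[0.34,[0.1,0.15,-1.5],[0,0,0]],[0.34,[0.1,0.15,-2],[0,0,0]],[0.34,[0.1,0.15,-2.5],[0,0,0]],[0.34,[0.1,0.15,-3],[0,0,0]],[0.34,[0.1,0.15,-3.5],[0,0,0]],[0.34,[0.1,0.15,-3.5],[0,0,0]]]'
python3 - <<'E'
from meas import *
im=ctrl.get_image('top')
meas(im,78)
c=im['color'][180:245,175:270,::-1]
cv2.imwrite('pics/top2.png',cv2.resize(c,None,fx=8,fy=8,interpolation=cv2.INTER_CUBIC))
im=ctrl.get_image('scene')
cv2.imwrite('pics/scene3.png',cv2.resize(im['color'][170:270,190:310,::-1],None,fx=6,fy=6,interpolation=cv2.INTER_CUBIC))
E
```

```text
t: 2.85
ee_pos: [537.6, 202.9, 83.1]
orientation: [-1.571, 0.002, -0.001]
ft_force: [0.3, -0.0, -0.2]
width: 29.9Traceback (most recent call last):
  File "<stdin>", line 3, in <module>
  File "meas.py", line 8, in meas
    cn=max(cv2.findContours(wood,0,1)[0],key=cv2.contourArea)
ValueError: max() iterable argument is empty
```

Top view is occluded by the arm; look at the scene view.

```bash
python3 - <<'E'
from h import *
im=ctrl.get_image('scene')
cv2.imwrite('pics/scene3.png',cv2.resize(im['color'][200:265,220:310,::-1],None,fx=8,fy=8,interpolation=cv2.INTER_CUBIC))
im=ctrl.get_image('top')
cv2.imwrite('pics/top3.png',im['color'][...,::-1])
E
```

```text
(no output)
```

View pics/scene3.png

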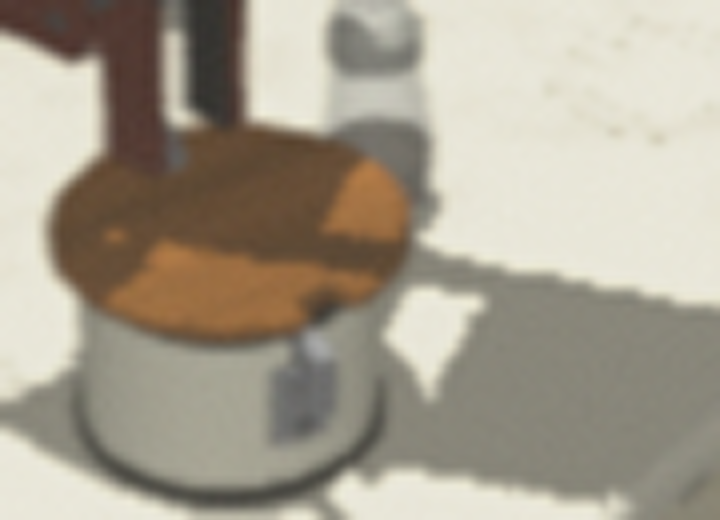

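View pics/top3.png

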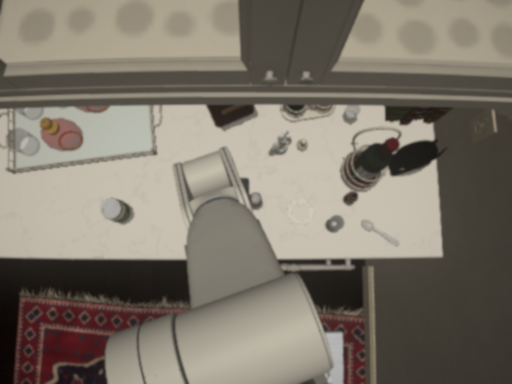

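```bash
cat > nk.py <<'E'
from h import *
im=ctrl.get_image('scene')
c=im['color'][230:252,245:273,::-1]
cv2.imwrite('pics/nk_%s.png'%ctrl.get_obs()['t'],cv2.resize(c,None,fx=28,fy=24 if 0 else 28,interpolation=cv2.INTER_CUBIC))
print('pics/nk_%s.png'%ctrl.get_obs()['t'])
E
python3 nk.py; python3 - <<'E'
from h import *
im=ctrl.get_image('scene')
# fit lid centre in scene view
c=im['color'];hsv=cv2.cvtColor(c,cv2.COLOR_RGB2HSV)
for uv in((260,237.7),(259.5,238)):
  for z in(71,74.5,78):
    w=onplane(im,*uv,z)[:2];d=w-[496.9,223.3];print(uv,z,w.round(1),np.hypot(*d),np.arctan2(d[1],d[0]))
T=np.array(im['pose']);K=np.array([[im['fx'],0,im['cx']],[0,im['fy'],im['cy']],[0,0,1]])
def proj(p):
    Ti=np.linalg.inv(T);return cv2.projectPoints(np.array([p],float),cv2.Rodrigues(Ti[:3,:3])[0],Ti[:3,3],K,np.array(im['dist_coeffs'],float))[0].ravel()
for a in(2.70,2.74,2.78,2.82):
    u=np.array([np.cos(a),np.sin(a)]);n=np.array([-u[1],u[0]])
    q=np.array([496.9,223.3])
    print(a,'key in,out top', [proj([*(q+r*u+s*n),69]).round(1).tolist() for r,s in((72,-4),(72,4))],'notch at 78: inner, mouth',[proj([*(q+r*u+s*n),78]).round(1).tolist() for r,s in((49,-7),(49,7),(60,9),(60,-9))])
E
```

```text
pics/nk_3.05.png
(260, 237.7) 71 [450.1 230.5] 47.311582934156085 2.989756763755442
(260, 237.7) 74.5 [447.1 234.2] 51.035124783985495 2.925360348415798
(260, 237.7) 78 [444. 238.] 54.941154517649636 2.869916455711127
(259.5, 238) 71 [450.3 232.3] 47.447548702913714 2.951326975538967
(259.5, 238) 74.5 [447.2 236.1] 51.283798585766654 2.890183395866009
(259.5, 238) 78 [444.1 239.8] 55.28478968642283 2.8377162289283824
2.7 key in,out top [[258.3, 245.7], [261.2, 244.9]] notch at 78: inner, mouth [[253.3, 238.3], [258.3, 236.9], [260.9, 238.9], [254.5, 240.8]]
2.74 key in,out top [[259.4, 245.4], [262.2, 244.5]] notch at 78: inner, mouth [[254.1, 238.1], [258.9, 236.6], [261.7, 238.6], [255.4, 240.6]]
2.78 key in,out top [[260.4, 245.1], [263.2, 244.2]] notch at 78: inner, mouth [[254.8, 238.0], [259.6, 236.3], [262.4, 238.3], [256.3, 240.4]]
2.82 key in,out top [[261.4, 244.8], [264.1, 243.8]] notch at 78: inner, mouth [[255.5, 237.8], [260.2, 236.0], [263.2, 237.9], [257.2, 240.2]]
```

View pics/nk_3.05.png

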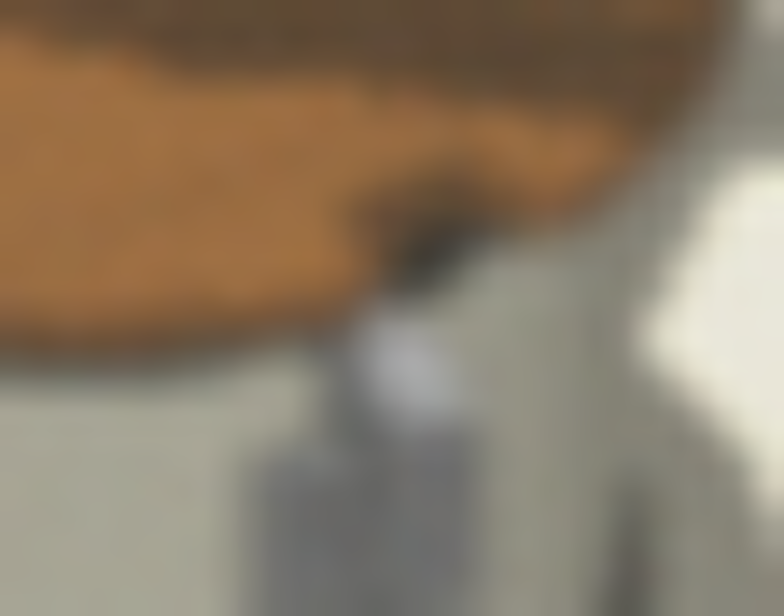

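```bash
python3 -m jog '[[0.34,[0,0,-0.2],[0,0,0]],[0.34,[0,0,-0.45],[0,0,0]],[0.34,[0,0,-0.45],[0,0,0]],[0.34,[0,0,-0.45],[0,0,0]]]'
python3 nk.py
```

```text
t: 3.5
ee_pos: [537.8, 199.1, 83.2]
orientation: [-1.571, 0.001, -0.001]
ft_force: [-0.7, -0.1, -0.3]
width: 30.1
pics/nk_3.55.png
```

```bash
cp $(ls -t pics/nk_*|head -1) pics/nkB.png
```

```text
(no output)
```

View pics/nkB.png

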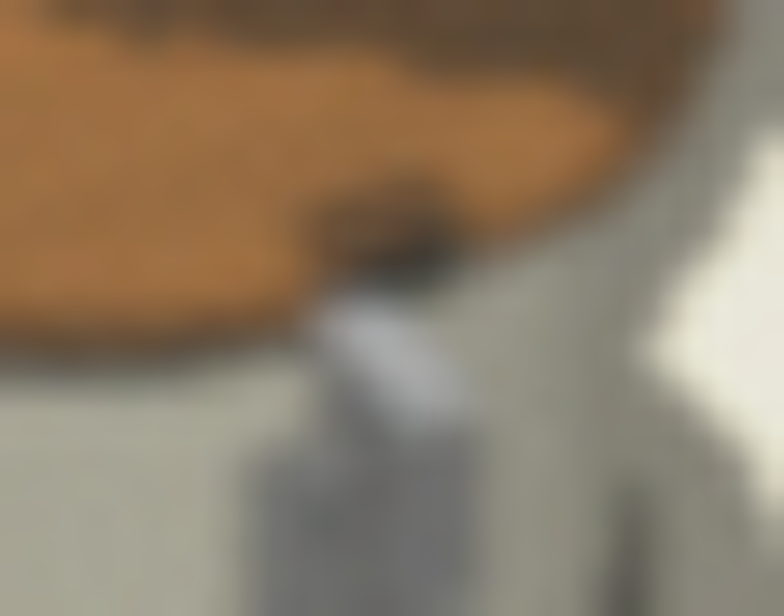

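```bash
python3 -m jog '[[0.34,[0,0,-0.12],[0,0,0]],[0.34,[0,0,-0.12],[0,0,0]],[0.34,[0,0,-0.12],[0,0,0]]]'
python3 -m jog '[[0.34,[0,0,0.5],[0,0,0]],[0.34,[0,-3,0.6],[0,0,0]],[0.34,[0,-7,0.6],[0,0,0]],[0.34,[0,-12,0.6],[0,0,0]],[0,[-5,-12,0.6],[0,0,0]],[0,[-10,-12,0.6],[0,0,0]],[0,[-10,-12,0.6],[0,0,0]],[0,[-10,-12,0.6],[0,0,0]]]'
cat > tl.py <<'E'
from meas import *
im=ctrl.get_image('top')
cv2.imwrite('pics/topL.png',cv2.resize(im['color'][180:245,175:270,::-1],None,fx=8,fy=8,interpolation=cv2.INTER_CUBIC))
im=ctrl.get_image('scene')
cv2.imwrite('pics/sceneL.png',cv2.resize(im['color'][200:265,220:310,::-1],None,fx=8,fy=8,interpolation=cv2.INTER_CUBIC))
print(ctrl.get_obs()['ee_pos'])
E
python3 tl.py
```

```text
t: 3.85
ee_pos: [537.8, 197.9, 83.2]
orientation: [-1.571, 0.001, -0.001]
ft_force: [0.4, 1.0, 1.2]
width: 29.9
t: 4.65
ee_pos: [437.3, 204.4, 203.7]
orientation: [-1.571, -0.001, -0.0]
ft_force: [0.6, 0.7, 0.5]
width: 1.9
[439.18775758 204.62404349 203.6566022 ]
```

View pics/topL.png

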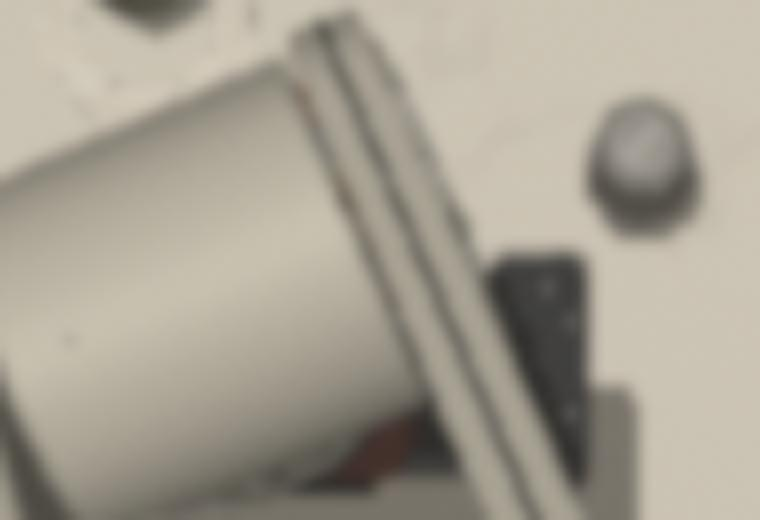

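View pics/sceneL.png

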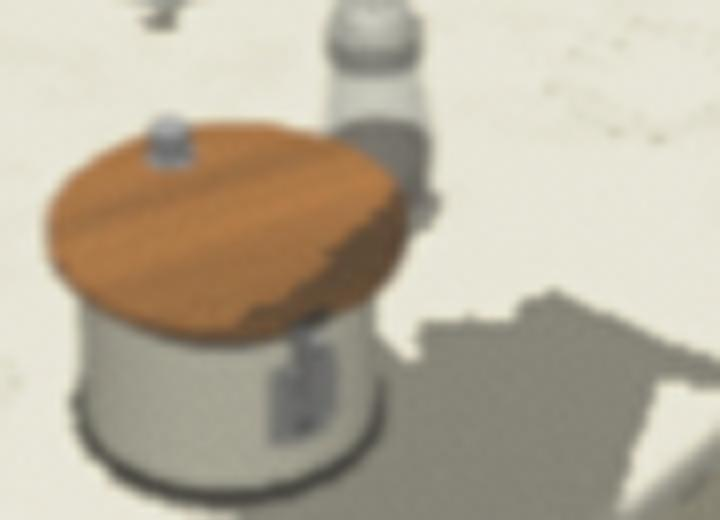

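```bash
python3 -m jog '[[0,[0,0,-5],[0,0,0]],[0,[0,0,-10],[0,0,0]],[0,[0,0,-15],[0,0,0]],[0,[0,0,-20],[0,0,0]],[0,[0,0,-20],[0,0,0]]]'
cat >> tl.py <<'E'
im=ctrl.get_image('top')
try: meas(im,78)
except Exception as e: print(e)
E
python3 tl.py
```

```text
t: 5.25
ee_pos: [439.1, -1.2, 203.3]
orientation: [-1.572, 0.006, -0.007]
ft_force: [0.5, 0.4, -0.6]
width: 0.5
[438.94267726   2.57634627 203.1999539 ]
lid centre [496.9 222.1] resid 0.89
blob px [203.6 228.3] area 709.5 r/ang as stud 51.2 2.76 as notch 50.8 2.727 [449.4 241.1]
blob px [216.5 197.3] area 2091.0 r/ang as stud 42.7 -0.389 as notch 44.2 -0.351 [536.5 205.8]
```

View pics/topL.png

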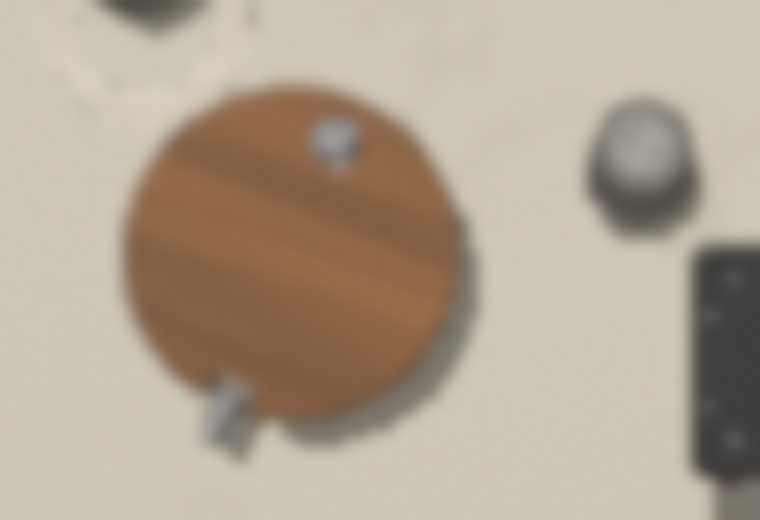

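View pics/sceneL.png

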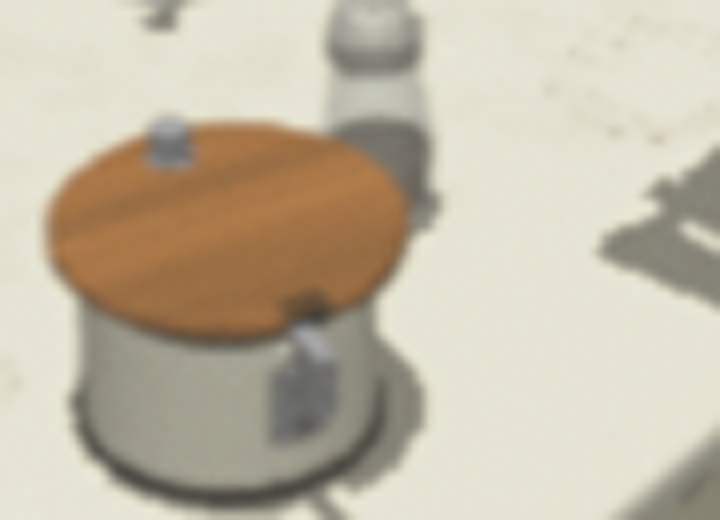

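```bash
python3 - <<'E'
from h import *
im=ctrl.get_image('top')
c=im['color'][222:240,194:216,::-1]
cv2.imwrite('pics/keyL.png',cv2.resize(c,None,fx=32,fy=32,interpolation=cv2.INTER_CUBIC))
T=np.array(im['pose']);K=np.array([[im['fx'],0,im['cx']],[0,im['fy'],im['cy']],[0,0,1]])
def proj(p):
    Ti=np.linalg.inv(T);q=cv2.projectPoints(np.array([p],float),cv2.Rodrigues(Ti[:3,:3])[0],Ti[:3,3],K,np.array(im['dist_coeffs'],float))[0].ravel()
    return ((q+.5-[194,222])*32).round().tolist()
q=np.array([496.9,222.5])
for a in(2.68,2.72,2.76):
    u=np.array([np.cos(a),np.sin(a)]);n=np.array([-u[1],u[0]])
    print(a,'key',[proj([*(q+r*u+s*n),69]) for r,s in((52,-4),(52,4),(72,4),(72,-4))],'notch',[proj([*(q+r*u+s*n),78]) for r,s in((49,-7),(49,7),(60,9),(60,-9))])
E
```

```text
2.68 key [[255.0, 202.0], [336.0, 242.0], [233.0, 445.0], [152.0, 405.0]] notch [[229.0, 149.0], [371.0, 219.0], [334.0, 342.0], [152.0, 251.0]]
2.72 key [[276.0, 214.0], [358.0, 251.0], [263.0, 458.0], [181.0, 421.0]] notch [[248.0, 161.0], [392.0, 226.0], [360.0, 350.0], [174.0, 266.0]]
2.76 key [[296.0, 225.0], [380.0, 258.0], [294.0, 469.0], [210.0, 435.0]] notch [[267.0, 173.0], [414.0, 232.0], [387.0, 357.0], [198.0, 281.0]]
```

View pics/keyL.png

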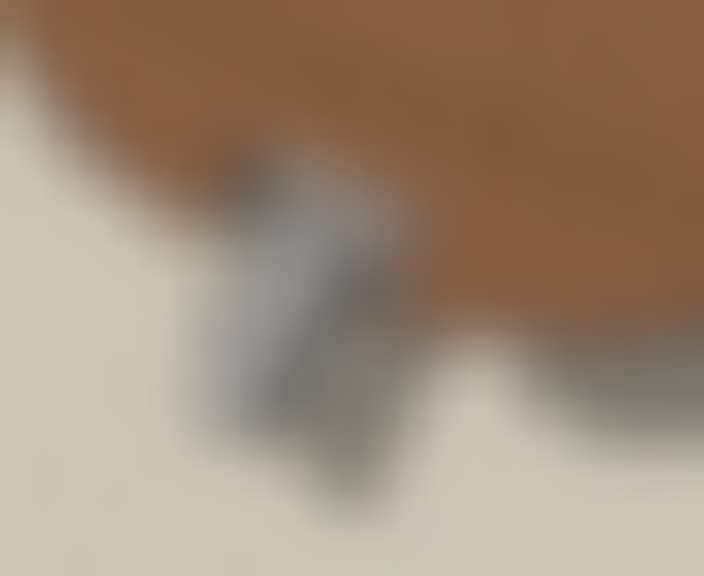

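```bash
python3 -m jog '[[0,[1.5,0,5],[0,0,0]],[0,[3,0,10],[0,0,0]],[0,[4.5,0,15],[0,0,0]],[0,[5.8,0,20],[0,0,0]],[0,[5.8,0,22.1],[0,0,0]],[0,[5.8,5,22.1],[0,0,0]],[0,[5.8,10,22.1],[0,0,0]],[0,[5.8,11.2,22.1],[0,0,0]]]'
python3 -m jog '[[0,[0,0,0],[0,0,0]],[0,[0,0,0],[0,0,0]]]'
```

```text
t: 6.25
ee_pos: [492.0, 225.9, 86.6]
orientation: [-1.574, 0.004, 0.008]
ft_force: [-1.2, -0.4, -0.5]
width: 0.6
t: 6.45
ee_pos: [496.7, 226.0, 92.5]
orientation: [-1.57, -0.001, -0.001]
ft_force: [-0.5, 1.1, 0.5]
width: 0.3
```

```bash
python3 -m jog '[[0,[0,0.4,-0.3],[0,0,0]],[0,[0,0.9,-0.3],[0,0,0]],[0,[0,1.3,-0.3],[0,0,0]],[0,[0,1.5,-0.3],[0,0,0]],[0,[0,1.7,-0.3],[0,0,0]],[0,[0,1.9,-0.3],[0,0,0]],[0,[0,1.9,-0.3],[0,0,0]]]'
```

```text
t: 7.15
ee_pos: [496.3, 222.0, 72.5]
orientation: [-1.571, 0.0, -0.001]
ft_force: [0.6, -0.5, 2.1]
width: 0.3
```

```bash
python3 -m jog '[[0,[0,0.2,0],[0,0,0]],[0,[0,0.4,0],[0,0,0]],[0,[0,0.55,0],[0,0,0]],[0,[0,0.7,0],[0,0,0]],[0,[0,0.7,0],[0,0,0]]]'
```

```text
t: 7.65
ee_pos: [496.4, 222.0, 67.2]
orientation: [-1.571, -0.0, -0.001]
ft_force: [-5.3, -3.2, 23.2]
width: 0.6
```

```bash
python3 -m jog '[[0,[0,0.1,0],[0,0,0]],[0,[0,0.1,0],[0,0,0]],[0,[0,0.1,0],[0,0,0]]]'; python3 -m jog '[[0,[0,-1,0],[0,0,0]],[0,[0,-4,0],[0,0,0]],[0,[0,-9,0],[0,0,0]],[0,[0,-13,0],[0,0,0]],[0,[-2,-13,-5],[0,0,0]],[0,[-4,-13,-10],[0,0,0]],[0,[-5,-13,-15],[0,0,0]],[0,[-6,-13,-20],[0,0,0]]]'
python3 -m jog '[[0,[0,0,-2],[0,0,0]],[0,[0,0,-2],[0,0,0]],[0,[0,0,-2],[0,0,0]]]'
cat > fin.py <<'E'
from meas import *
im=ctrl.get_image('top');meas(im,67);W=cloud(im);print('lid z',np.nanmedian(W[205:220,203:220,2]))
a=np.load('top0.npy',allow_pickle=True).item()
cv2.imwrite('pics/topF.png',im['color'][...,::-1])
im=ctrl.get_image('scene');W=cloud(im)
cv2.imwrite('pics/sceneF.png',cv2.resize(im['color'][190:275,200:310,::-1],None,fx=7,fy=7,interpolation=cv2.INTER_CUBIC))
E
python3 fin.py
```

```text
t: 7.95
ee_pos: [496.4, 222.0, 67.1]
orientation: [-1.57, -0.0, -0.002]
ft_force: [-8.5, -4.3, 34.3]
width: -0.3
t: 8.75
ee_pos: [436.5, 30.1, 194.3]
orientation: [-1.571, -0.0, 0.0]
ft_force: [0.7, -0.6, -0.0]
width: 0.3
t: 9.05
ee_pos: [437.6, 11.4, 194.2]
orientation: [-1.57, 0.002, -0.002]
ft_force: [0.2, 0.5, 0.3]
width: 0.5
lid centre [497.3 222.4] resid 0.82
blob px [203.9 228.4] area 733.5 r/ang as stud 51.2 2.758 as notch 50.8 2.725 [449.8 241.6]
blob px [216.7 197.8] area 1847.0 r/ang as stud 42.6 -0.394 as notch 44.0 -0.356 [536.6 206.1]
lid z 67.81727427214457
```

View pics/sceneF.png

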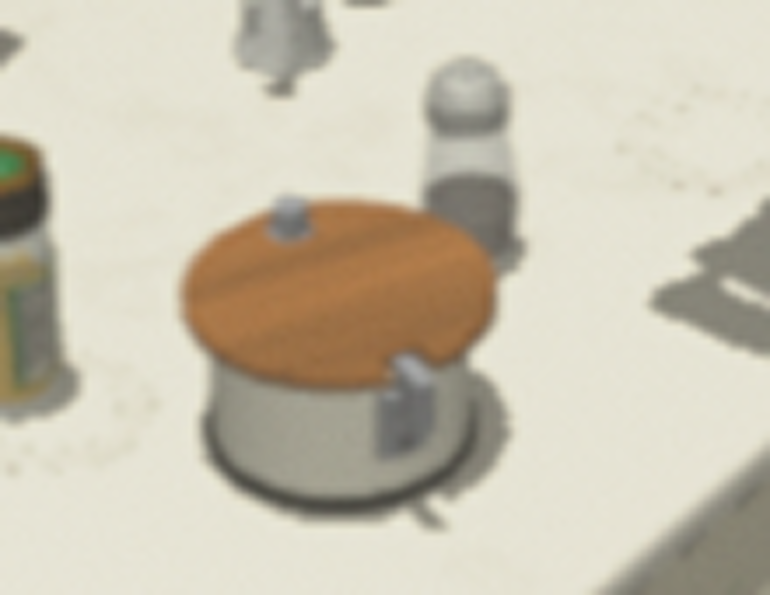

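View pics/topF.png

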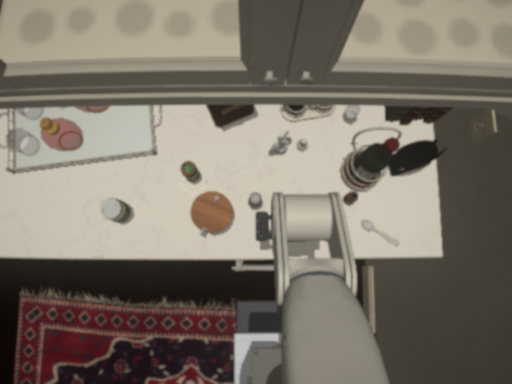

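The key at about (410,370) in the scene crop now stands up through the notch. The lid is level on the rim, its top at about 67 mm. The visible bystanders are where they started and the gripper is clear.

```bash
python3 -c "
from workcell import ctrl
print(ctrl.close_job())"
```

```text
the job is handed in; nothing more can be done
None
```

The lid is home on the caddy with its notch over the key, and I handed the job in at about 9 s of the 48 s allowed.

- **Turning:** with the open fingertips on either side of the stud, I pushed it round by about 0.74 rad. I then backed off and checked from above that the notch sat over the key.
- **Pressing:** with the fingers shut, I pressed at the middle of the lid. It went past the 2 mm key stop and came to rest hard at a fingertip height of 67.1 mm, where home is 67 mm. The upward force there was about 34 N.
- **Last checks:** after the gripper withdrew, depth gave the lid top at 67.8 mm, which is within the camera's error. The scene view shows the key standing up through the notch.
- **Alignment readings:** they disagreed by a few hundredths of a radian. The lid's yaw read about -0.39 from the stud, while the notch and key gave about -0.38 to -0.43. The lid still seated fully.
- **Other things on the worktop:** the nutmeg jar, salt shaker, olive jar, bitters bottle and spoon look unmoved. The arm hid the jigger in the last top view, so I did not recheck it, but the gripper passed well above everything there.

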